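Lock the cam-arm cap onto the litter canister's neck

ROBOT

A 7-joint arm with a two-finger parallel gripper is mounted at the origin on the work surface. World frame = base frame: x ahead of the robot, y to its left, z up, the work surface at z = 0. Lengths are in mm, angles in rad, forces in N, time in s.
With the tool pointing down it reaches from about 425 to 825 mm from the base axis. Payload 3.6 kg.
Tool frame: the origin (TCP) lies at the very end of the fingers, on their centre line; the grasp point (between the pads) lies 19 mm behind it (robot.pinch_z is the distance from the TCP to the grasp point, in mm); z points along the fingers, y is the line along which they close (so a half turn about z gives the same grasp; the last joint's range is limited). The gripper opens to 93 mm and grips with 3 to 60 N. Pads are 15 mm wide; open, the fingers measure 128 mm over their backs; the gripper's body (75 mm by 188 mm) begins 65 mm behind the grasp point.
Start: joints at [1.165, 0.615, -0.013, 1.423, 0.008, 1.103, -0.04], TCP at [240.987, -603.644, 197.84] pointing down, gripper open.
Joint ranges: [-3.12, 3.12], [-0.3, 2.06], [-1.34, 1.32], [0.26, 2.42], [-1.36, 4.5], [0.01, 1.98], [-2.84, 2.84]. Speed limits (rad/s): [2.79, 2.79, 3.14, 3.14, 3.14, 3.14, 3.14].

INTERFACE

Orientations are given as a unit quaternion [w, x, y, z].
In Python, from cell import telemetry, eyes, robot gives the robot as it stands. The module is installed in compiled form; this text tells all that it offers.
- The arm moves only by the tool carry_out, never from a script. Its argument "rows" is a list of rows, each an object with "jaw": the opening, from -1 (shut) to 1 (fully open), so that 0 is half open; "delta_pos": the shift along the tool's x, y, z in m, a list of three; "twist": the turn about the tool's z in rad. In form: [{"jaw": jaw, "delta_pos": [dx, dy, dz], "twist": twist}, ...]. A call has 1 to 8 rows; each row shifts and turns the commanded pose from where the row before left it, along the tool's axes as they then stand; what a row does not reach is not made up. A row lasts 1/8 s, in which the tool goes at most 62.5 mm and 10.7 degrees, less where a joint would pass 70% of its speed; a pose out of reach is approached as far as the arm can. A call with a gripper value outside its range is refused whole. The fingers move at their own pace and stop on an object; "grip_force" is the grip in N (left out, the last holds). Time passes only in rows, so rows that do not move let the fingers close. It gives the time, the measured TCP pose, the force, the opening and the grip force at its end, in the units of the state.
- telemetry.read_state(): the state, without advancing time (a new reading comes with each control period).
- eyes.get_image(name): name is "scene" or "top"; returns the picture (400x640x3 uint8, blue, green, red); there is no depth.
- eyes.camera_model(name): a dict with "mtx" (3x3 intrinsics, pixels), "k1" (the pictures are not rectified: a ray, as slopes to the right and down, at radius r is drawn at 1 + k1 r^2 times it, then the intrinsics apply), "extrinsics" (4x4, takes a point from camera to world coordinates). Camera axes: x right, y up, looking along -z (the intrinsics and any distortion apply to the point x, -y, -z); pixel columns grow to the right and rows downward; lengths in mm; the calibration is good to about 2 mm. A picture is of the moment at which its call begins. camera_model takes no time and is no camera call.
- robot.close_job(): hands the job in; it is judged then, once.
Trained networks look in the newest picture that a camera, given by its name, has taken for a name from the list of things; names that differ only in an ending like _2 or _b are one class to them, and where a whole thing is asked for, a point or a joint stands for the part that bears it (a point fixed in the world has none). Each returns a list of dicts, best first, with "p" (0 to 1); they miss things now and then, are a little off and sometimes report something else, mostly with a low value. They report only what shows in the picture. A call takes as long as a camera call. They do not tell look-alikes from the thing itself.
- eyes.trace(camera, name): "pixels" (400x640 bool, what is visible of it) and "bbox" ([left, top, right, bottom] in pixels, round what is visible of it).
- eyes.spot_point(camera, name): "location" ([column, row] in pixels: a listed point, or the origin of a listed thing).
The state is a dict: "time_s": time; "qpos": joint angles; "joint_velocities": joint speeds; "joint_efforts": joint torques, N m; "position": TCP position; "eef_rot": TCP orientation; "wrist_force": force on the tool from outside, world axes, zero at the start; "ft_torque": the same for the moment, N m; "gripper_width": opening from 0.0 (shut) to 1.0 (fully open); "grip_force": force on a finger pad.
Only numpy, scipy, OpenCV 4.12 (cv2) and the standard library are available. Lean on these libraries where they do the work, as an engineer would, in place of code of your own. Each camera call takes 0.05 s, during which the arm holds its last target. There are 200 camera calls.

TASK

Put the two-armed metal cap that stands on the mat over the canister's filler neck, feeling for the neck without ramming or forcing it, then swing both cam arms down together until they hang fully home along the neck and the cap is locked down level. Let go, and leave the cat figurine, scoop and dustpan as they are.

Things in the scene. Friction and masses are not known exactly. Their poses are not given: they have to be found in the camera images.
- canister: Fixed charcoal litter canister, hinged lid shut, 178 x 178 mm, 100 mm high. Origin: centre of its underside, z up. On the lid's middle is a flange with an upright aluminium filler neck that does not give way. The cap's origin over this origin: 165 mm when it stops on top of the lip off the neck, about 144 mm when resting on the neck unlocked, about 140 mm when locked.
- flange (a point): Centre of the flat round flange on the canister's lid, radius 36 mm, at its top, 107 mm over the canister's underside. The neck's axis stands 5.5 mm OFF this centre, in a direction that differs every time and is not measured; it can be seen or felt. Neck: tube of radius 14 mm up to 137 mm over the canister's underside, groove of radius 10 mm from 137 to 157 mm.
- lip_level (a point): On the canister's axis (not the neck's) at the top of the neck's lip. Lip: radius 15 mm, from 157 to 165 mm over the canister's underside, 1.5 mm chamfer on its top edge. On it lies a sprung rubber gasket of radius 9 mm that stands up to 171 mm and gives way at 3 N, then 1.5 N more per mm, at most 5.5 mm.
- cap: Loose aluminium cap with two steel cam arms, 0.17 to 0.27 kg, upright on the mat. Origin: centre of its lower rim; z up, x towards arm A's pivot. Round shell: outer radius 21 mm, bore radius 16.5 mm, open below, 27 mm deep, flat top at 32 mm. When the bore is held over the neck off its axis, the lip meets the rim on the side towards the neck's axis.
- cap_block (a point): Middle of the top face of the cap's grip block, 50 mm over the cap's origin. The block is 34 mm long along the cap's x, 20 mm wide in its y and rises from 31 to 50 mm: pinch it across y.
- pivot_a (a point): Pivot of arm A, at x 22, y 0, z 13.5 mm in the cap's frame, turning about a line parallel to the cap's y. The arm is 12 mm wide and reaches 35 mm from its pivot; hanging down, its outside is 9.5 mm outside the pivot and its end 22 mm below the cap's origin. It stays where it is left; turning it takes 2 to 3 N at its end, up to about 15 N over the last 35 degrees, where the cam draws the cap down.
- pivot_b (a point): Pivot of arm B, at x -22, y 0, z 13.5 mm in the cap's frame; arm A's mirror image. Level arms reach about 56 mm either side of the cap's axis: fingers about 76 mm apart, astride the cap along x, press both down from above until the ends slip between them, then squeeze them home, following the ends down, or friction drags the cap up and jams it. Both down, 63 mm over their outsides.
- cap_arm_a (a joint): Angle of arm A (rad): 0 hanging straight down, locked; 1.57 level, standing out to the cap's +x; starts near level.
- cap_arm_b (a joint): Angle of arm B (rad): 0 hanging straight down, locked; 1.57 level, standing out to the cap's -x; starts near level.
- mat: Fixed grey silicone mat, 220 x 220 mm, 4 mm thick; origin at the centre of its underside.
- cat: Loose white ceramic sitting cat, about 115 mm high, 70 mm across, origin at the centre of its underside; fragile.
- scoop: Loose coral plastic scoop, about 185 mm long in its x, 60 mm wide, 32 mm high; origin under the middle.
- dustpan: Loose stainless steel dustpan, 130 x 190 mm tray with a 100 mm handle towards its +x, 35 mm high; origin under the middle of the tray.
There are look-alikes about, which are no part of the job. Several things have the shape of the cap; the one meant has the colours described above.

How it is judged:
By the outcome, as a careful person would: the job done as asked, in the order asked, and still so for the second after the job is handed in, with the robot touching nothing.
It also fails if it takes over 72 s, if anything falls off the work surface, if the arm or the gripper's body presses on something with over 40 N, if the wrist force passes 120 N, or if a joint passes its speed limit or range.

## Working session

There is one attempt and no reset: what is moved stays moved. The work goes in short steps, Python scripts to look and compute and a tool call to move; the robot and the scene stay as the last step left them, time stands still between calls to the robot, and variables do not carry over. Pictures are saved under pics/ and viewed, at most 10 in all, crops included, and the job is handed in when it is done.

Besides the shell and the picture viewer there is one more tool, called as a command line: name --argument value ..., lists and objects as JSON in quotes. carry_out: Moves the arm, as the interface text tells. Its arguments: {"type":"object","properties":{"rows":{"type":"array"},"grip_force":{"type":"number"}},"required":["rows"]}

```bash
mkdir -p pics; cat > h.py <<'E'
import numpy as np, cv2
from cell import telemetry, eyes, robot
def ray(cam,uv):
    m=eyes.camera_model(cam);K=np.array(m["mtx"]);T=np.array(m["extrinsics"]);k=m["k1"]
    d=np.array([(uv[0]-K[0,2])/K[0,0],(uv[1]-K[1,2])/K[1,1]]);s=d.copy()
    for _ in range(20): s=d/(1+k*(s@s))
    v=T[:3,:3]@np.array([s[0],-s[1],-1]);return T[:3,3],v/np.linalg.norm(v)
def atz(cam,uv,z):
    o,v=ray(cam,uv);return o+v*(z-o[2])/v[2]
def tri(uv1,uv2,c1="scene",c2="top"):
    o1,a=ray(c1,uv1);o2,b=ray(c2,uv2)
    t=np.linalg.lstsq(np.c_[a,-b],o2-o1,rcond=None)[0]
    p,q=o1+a*t[0],o2+b*t[1];return (p+q)/2,np.linalg.norm(p-q)
def proj(cam,P):
    m=eyes.camera_model(cam);K=np.array(m["mtx"]);T=np.array(m["extrinsics"])
    c=T[:3,:3].T@(np.array(P)-T[:3,3]);s=np.array([c[0],-c[1]])/-c[2];s=s*(1+m["k1"]*(s@s))
    return K[0,0]*s[0]+K[0,2],K[1,1]*s[1]+K[1,2]
E
python3 - <<'E'
from h import *
np.set_printoptions(precision=1,suppress=True)
ims=[]
for c in("scene","top"):
    im=eyes.get_image(c);cv2.imwrite(f"pics/{c}.png",im);print(c,np.array(eyes.camera_model(c)["extrinsics"]))
    for n in("cap_block","pivot_a","flange","lip_level","canister","mat","cat","scoop","dustpan"):
        print(c,n,[(round(d["p"],2),np.round(d["location"],1)) for d in eyes.spot_point(c,n)])
s=telemetry.read_state();print(s)
E
```

```text
scene [[   0.3   -0.8    0.5 1118.2]
 [   0.9    0.3   -0.2 -260.2]
 [   0.     0.6    0.8 1049.7]
 [   0.     0.     0.     1. ]]
scene cap_block [(0.92, array([225.9, 170.5])), (0.91, array([142.8, 240.8])), (0.78, array([233.4, 230.5])), (0.63, array([186.4, 172.1])), (0.55, array([296.9, 199.6]))]
scene pivot_a [(0.96, array([153. , 243.4])), (0.9, array([233.1, 243. ])), (0.88, array([303.3, 203.7])), (0.86, array([183.9, 178.3])), (0.85, array([219.8, 174.2])), (0.74, array([198.1, 181.8])), (0.71, array([224.9, 232.5])), (0.71, array([143.7, 253.2])), (0.7, array([289.6, 210.8])), (0.6, array([236., 177.]))]
scene flange [(0.65, array([386.9, 173.9]))]
scene lip_level [(0.92, array([389. , 157.3]))]
scene canister [(0.67, array([382.4, 196.5]))]
scene mat [(0.68, array([230.7, 247.3]))]
scene cat [(0.64, array([331.4, 314.5])), (0.44, array([225.1, 235.1]))]
scene scoop [(0.95, array([468. , 184.4]))]
scene dustpan [(0.55, array([430.5, 280.7]))]
top [[  0.    1.   -0.1 434.4]
 [ -1.    0.    0.  -37.3]
 [  0.    0.1   1.  997.9]
 [  0.    0.    0.    1. ]]
top cap_block [(0.8
[... 598 characters left out ...]
ster [(0.6, array([226. , 224.8])), (0.51, array([382.8, 223. ])), (0.31, array([385.8, 234.1]))]
top mat [(0.86, array([385.2, 229.9]))]
top cat [(0.91, array([324.6, 132.5]))]
top scoop [(0.57, array([136.7, 206.8]))]
top dustpan [(0.8, array([227.6, 126.6]))]
{'time_s': 1.0, 'qpos': array([ 1.2,  0.6, -0. ,  1.4,  0. ,  1.1, -0. ]), 'joint_velocities': array([-0., -0., -0.,  0.,  0.,  0.,  0.]), 'joint_efforts': array([ -0. , -45.9,   0.2, -16.6,  -0.1,   0. ,   0. ]), 'position': array([ 241. , -603.6,  197.8]), 'eef_rot': array([-0. ,  1. ,  0.2,  0. ]), 'wrist_force': array([-1.2, -0.3,  0.6]), 'ft_torque': array([-0., -0.,  0.]), 'grip_force': 0.0, 'gripper_width': 1.0028671966570724}
```

View pics/scene.png

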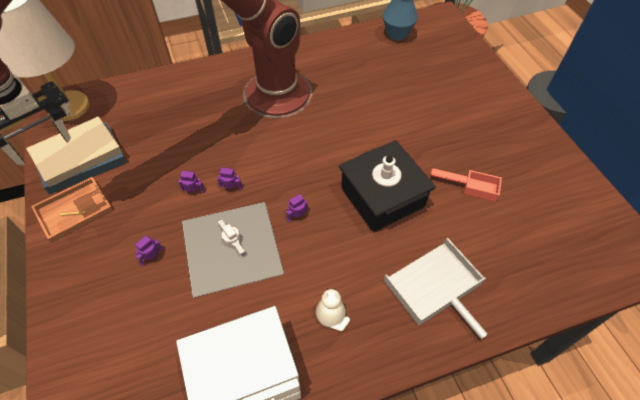

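View pics/top.png

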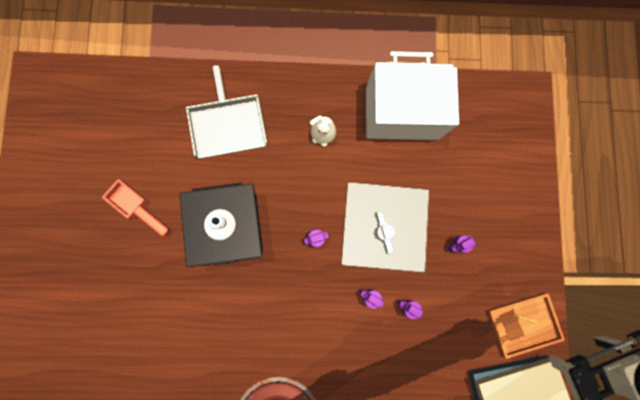

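The cap candidates are purple look-alikes at scene (147,249), (190,181), (229,178) and (296,207), plus the bare-metal cap on the mat at scene (231,237) / top (386,233). Only the last is aluminium with steel arms and stands on the mat. I'll confirm that in one enlarged crop and measure.

```bash
python3 - <<'E'
from h import *
np.set_printoptions(precision=1,suppress=True)
P=[]
for c,r in(("scene",[(231,237),(389,165)]),("top",[(386,233),(217,222)])):
    im=eyes.get_image(c)
    for u,v in r: P.append(cv2.resize(im[v-27:v+27,u-36:u+36],(400,300),interpolation=cv2.INTER_CUBIC))
cv2.imwrite("pics/crop.png",np.vstack([np.hstack(P[:2]),np.hstack(P[2:])]))
for c,a in(("scene",(231,237)),("top",(386,233))):
    for d in eyes.trace(c,"cap"):
        m=d["pixels"];ys,xs=np.nonzero(m)
        if len(xs)and np.hypot(xs.mean()-a[0],ys.mean()-a[1])<15: 
            print(c,"cap",d["p"],d["bbox"],xs.mean(),ys.mean(),cv2.minAreaRect(np.c_[xs,ys].astype(np.float32)))
    for d in eyes.trace(c,"canister")[:1]: print(c,"can",d["p"],d["bbox"])
for n,a,b in(("block",(233.4,230.5),(391.8,230.9)),("block2",(233.4,230.5),(386,236)),("lip",(389,157.3),(211,223.4)),("flange",(386.9,173.9),(216.6,221.7)),("mat",(230.7,247.3),(385.2,229.9)),("cat",(331.4,314.5),(324.6,132.5))): print(n,*tri(a,b))
E
```

```text
scene cap 0.85 [219.2, 220.8, 245.6, 254.6] 230.48027842227378 236.5800464037123 ((230.46682739257812, 236.3755645751953), (37.55432891845703, 17.71430778503418), 75.0685806274414)
scene can 0.75 [336.1, 140.5, 438.4, 229.6]
top cap 0.74 [378.8, 212.4, 393.2, 251.7] 384.2914285714286 231.48285714285714 ((384.0017395019531, 231.970703125), (16.207277297973633, 39.4024772644043), 3.3664605617523193)
top can 0.71 [179.3, 182.0, 260.7, 267.8]
block [ 483.9 -262.8   61.1] 20.764747356375754
block2 [ 470.1 -258.5   35.9] 11.658175299370528
lip [481.  151.3 164.6] 4.853137466793496
flange [488.3 150.6 108.7] 6.331161746588406
mat [ 486.7 -272.5  -13.9] 2.634751387046102
cat [747.  -99.7   7.3] 7.118977748876269
```

View pics/crop.png

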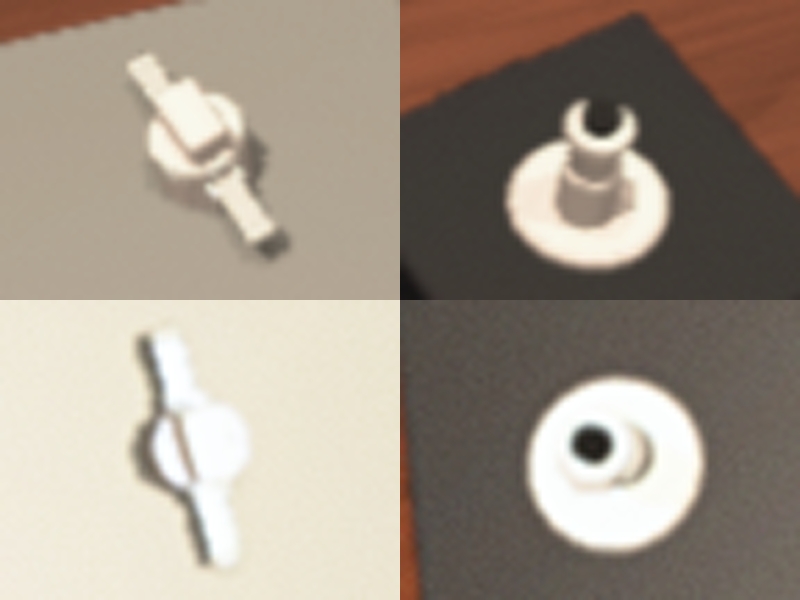

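The crop confirms the bare metal cap with its two arms out level: block at scene ≈(229.3,230.3), shell at top ≈(385.6,231.7). The neck lip is at scene ≈(388.6,160) and top ≈(215.2,220.2), with the gasket black, and the flange is at scene ≈(386.4,174.1) and top ≈(219.3,224.3).

```bash
python3 - <<'E'
from h import *
np.set_printoptions(precision=1,suppress=True)
def S(c0,x,y): return (c0[0]-36+x/5.556-.4, c0[1]-27+y/5.556-.4)
cs,ns,ct,nt=(231,237),(389,165),(386,233),(217,222)
items={"armU":(S(cs,143,62),S(ct,165,35),22),"armL":(S(cs,262,236),S(ct,222,262),22),"shell/block":(S(cs,193,115),S(ct,200,145),54),
"gasket":(S(ns,602,117)[0:0] or S(ns,202,117),S(nt,192,142),171),"flange":(S(ns,188,203),S(nt,215,165),107)}
for k,(a,b,z) in items.items():
    print(k,a,b,tri(a,b),"scene@z",atz("scene",a,z),"top@z",atz("top",b,z), "top@36",atz("top",b,36))
# flange by ellipse fit
for c,r in(("scene",(386.5,175)),("top",(219.5,224))):
    g=cv2.cvtColor(eyes.get_image(c),cv2.COLOR_BGR2GRAY);u,v=map(int,r)
    w=(g[v-24:v+24,u-24:u+24]>130).astype(np.uint8)
    cn=max(cv2.findContours(w,0,cv2.CHAIN_APPROX_NONE)[0],key=len);cn=cv2.convexHull(cn)
    e=cv2.fitEllipse(cn);p=(e[0][0]+u-24,e[0][1]+v-24);print(c,"flange ell",p,e[1],e[2],atz(c,p,107))
    # mat contour check
for c,p in (("scene",(230.7,247.3)),("top",(385.2,229.9))): print("mat",atz(c,p,4))
E
```

```text
armU (220.3379409647228, 220.7591072714183) (379.2976241900648, 211.89949604031676) (array([ 513.6, -250.3,  139.5]), np.float64(52.48148554047503)) scene@z [ 424.5 -277.3   22. ] top@z [ 531.2 -249.9   22. ] top@36 [ 529.8 -246.9   36. ]
armL (241.75622750179986, 252.07660187185024) (389.5568034557236, 252.75622750179986) (array([ 438.2, -277. , -108.6]), np.float64(67.20704121521001)) scene@z [ 530.7 -248.7   22. ] top@z [ 425.7 -276.6   22. ] top@36 [ 425.8 -273.2   36. ]
shell/block (229.3372210223182, 230.2983441324694) (385.5971202303816, 231.69791216702663) (array([ 478.1, -261.2,   49.6]), np.float64(2.6298981625090105)) scene@z [ 480.4 -262.5   54. ] top@z [ 478.3 -258.9   54. ] top@36 [ 479.2 -263.1   36. ]
gasket (388.9570914326854, 158.65831533477322) (215.1572354211663, 220.15795536357092) (array([488.8, 144. , 170.5]), np.float64(0.4680857921721189)) scene@z [489.2 144.  171. ] top@z [488.7 143.6 171. ] top@36 [497.5 173.1  36. ]
flange (386.43729301655867, 174.1370770338373) (219.2969042476602, 224.2976241900648) (array([483.7, 148.6, 102.1]), np.float64(0.3322089666826132)) scene@z [487.  146.7 107. ] top@z [483.4 147.4 107. ] top@36 [487.3 162.1  36. ]
scene flange ell (386.7003364562988, 171.4000129699707) (28.777231216430664, 29.747041702270508) 177.73602294921875 [479.3 150.9 107. ]
top flange ell (219.3363800048828, 224.21774101257324) (31.278358459472656, 32.49552536010742) 51.88396453857422 [483.6 147.3 107. ]
mat [ 497.9 -271.1    4. ]
mat [ 485.4 -269.6    4. ]
```

```bash
cat >> h.py <<'E'
from scipy.spatial.transform import Rotation as R
def plan(P,yaw_y,mod=True):
    "yaw_y: wanted world angle of tool y"
    s=telemetry.read_state();q=np.array(s["eef_rot"]);r=R.from_quat(q[[1,2,3,0]]);M=r.as_matrix()
    cy=np.arctan2(M[1,1],M[0,1]);d=cy-yaw_y   # tool z down: +twist lowers world yaw
    if mod: d=(d+np.pi/2)%np.pi-np.pi/2
    D=np.array(P)-s["position"];M2=(r*R.from_euler("z",d)).as_matrix()
    np.set_printoptions(precision=4,suppress=True)
    print("pos",s["position"],"z axis",M[:,2],"yaw_y",cy,"twist",d,"q7",s["qpos"][6],"F",s["wrist_force"],"w",s["gripper_width"],"t",s["time_s"])
    print("delta before twist",M.T@D/1e3,"after twist",M2.T@D/1e3)
E
python3 -c "
from h import *
plan([478,-262,120],np.radians(104.5))"
```

```text
pos [ 240.9733 -603.644   197.8347] z axis [ 0.      0.0001 -1.    ] yaw_y -1.190976645724308 twist 0.1267469395314107 q7 -0.04040402907259315 F [ 0.5496  0.034  -0.6139] w 0.9997834888210654 t 1.4
delta before twist [ 0.3468 -0.2294  0.0779] after twist [ 0.315  -0.2714  0.0779]
```

carry_out --rows '[{"jaw": 1, "delta_pos": [0.043, -0.029, 0.005], "twist": 0}, {"jaw": 1, "delta_pos": [0.043, -0.029, 0.005], "twist": 0}, {"jaw": 1, "delta_pos": [0.043, -0.029, 0.005], "twist": 0}, {"jaw": 1, "delta_pos": [0.043, -0.029, 0.005], "twist": 0}, {"jaw": 1, "delta_pos": [0.043, -0.029, 0.005], "twist": 0}, {"jaw": 1, "delta_pos": [0.043, -0.029, 0.005], "twist": 0}, {"jaw": 1, "delta_pos": [0.043, -0.029, 0.02], "twist": 0}, {"jaw": 1, "delta_pos": [0.043, -0.027, 0.02], "twist": 0.127}]'

```text
time_s: 2.4
position: [476.4, -261.3, 127.9]
eef_rot: [0.0, 0.992, 0.124, 0.001]
wrist_force: [-0.3, -0.9, -0.3]
gripper_width: 0.998
grip_force: 0.0
```

```bash
python3 - <<'E'
from h import *
plan([478,-262,28],np.radians(104.5))
im=eyes.get_image("scene");cv2.imwrite("pics/a.png",cv2.resize(im[170:290,150:310],(800,600),interpolation=cv2.INTER_CUBIC))
E
```

```text
pos [ 476.3534 -261.3384  127.8593] z axis [ 0.0015 -0.0004 -1.    ] yaw_y -1.3216080846451623 twist -0.0038844993894437962 q7 -0.8617565317323648 F [-0.3147 -0.8885 -0.2755] w 0.9977676082565513 t 2.4
delta before twist [0.0013 0.001  0.0999] after twist [0.0013 0.001  0.0999]
```

View pics/a.png

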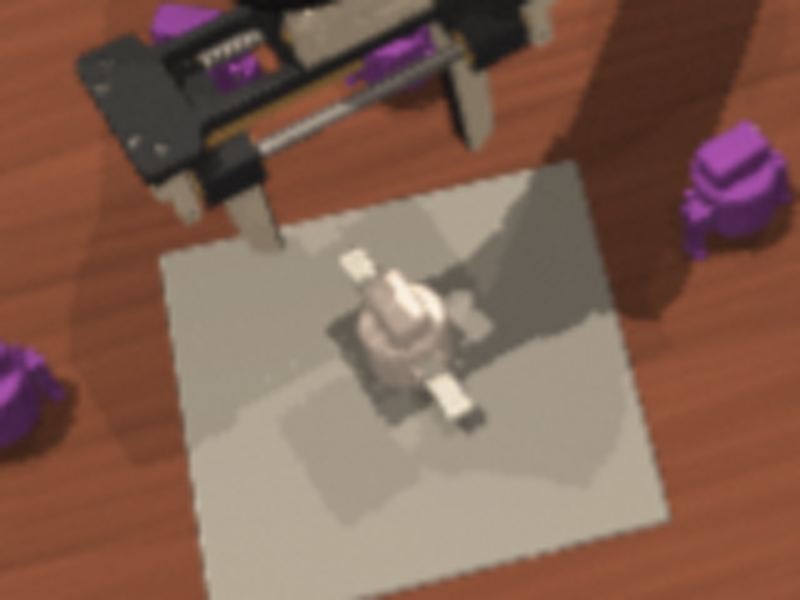

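The view shows the gripper above the metal cap, at crop (405,320), with the fingers astride its block across y. I'll go down and pinch the block.

carry_out --rows '[{"jaw": 0, "delta_pos": [0.0013, 0.001, 0.045], "twist": -0.004}, {"jaw": 0, "delta_pos": [0, 0, 0.034], "twist": 0}, {"jaw": 0, "delta_pos": [0, 0, 0.01], "twist": 0}, {"jaw": -0.5, "delta_pos": [0, 0, 0], "twist": 0}, {"jaw": -0.8, "delta_pos": [0, 0, 0], "twist": 0}, {"jaw": -1, "delta_pos": [0, 0, 0], "twist": 0}, {"jaw": -1, "delta_pos": [0, 0, 0], "twist": 0}]' --grip_force 20

```text
time_s: 3.32
position: [477.1, -263.4, 39.7]
eef_rot: [0.0, 0.992, 0.128, 0.001]
wrist_force: [-0.5, 0.4, -0.1]
gripper_width: 0.296
grip_force: 0.0
```

carry_out --rows '[{"jaw": -1, "delta_pos": [0, 0, 0], "twist": 0}, {"jaw": -1, "delta_pos": [0, 0, 0], "twist": 0}, {"jaw": -1, "delta_pos": [0, 0, 0], "twist": 0}, {"jaw": -1, "delta_pos": [0, 0, 0], "twist": 0}]' --grip_force 40

```text
time_s: 3.82
position: [476.7, -263.1, 38.8]
eef_rot: [-0.0, 0.992, 0.128, -0.0]
wrist_force: [-0.8, 0.2, 0.0]
gripper_width: 0.004
grip_force: 0.0
```

```bash
python3 - <<'E'
from h import *
plan([478,-262,28],np.radians(104.5))
a=eyes.get_image("scene")[190:280,180:300];b=eyes.get_image("top")[185:275,330:450]
cv2.imwrite("pics/b.png",np.hstack([cv2.resize(x,(400,300),interpolation=cv2.INTER_CUBIC) for x in(a,b)]))
E
```

```text
pos [ 476.6694 -263.1301   38.8293] z axis [-0.0001  0.0001 -1.    ] yaw_y -1.3139919949289187 twist 0.0037315903268000383 q7 -0.8554642844182561 F [-0.7626  0.2272  0.0455] w 0.0038023098072261924 t 3.825
delta before twist [ 0.0016 -0.0008  0.0108] after twist [ 0.0016 -0.0008  0.0108]
```

View pics/b.png

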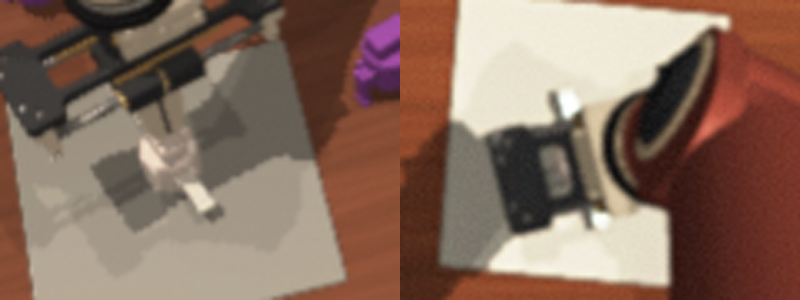

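```bash
python3 - <<'E'
from h import *
print(proj("scene",[476.7,-263.1,38.8]),proj("scene",[476.7,-263.1,4]),proj("top",[476.7,-263.1,38.8]))
a=eyes.get_image("scene")[205:265,190:270]
cv2.imwrite("pics/c.png",cv2.resize(a,(800,600),interpolation=cv2.INTER_CUBIC))
E
```

```text
(np.float64(229.67671862596393), np.float64(232.34715038321303)) (np.float64(231.79597825726597), np.float64(239.41546235706133)) (np.float64(385.83606440269233), np.float64(232.61886309396755))
```

View pics/c.png

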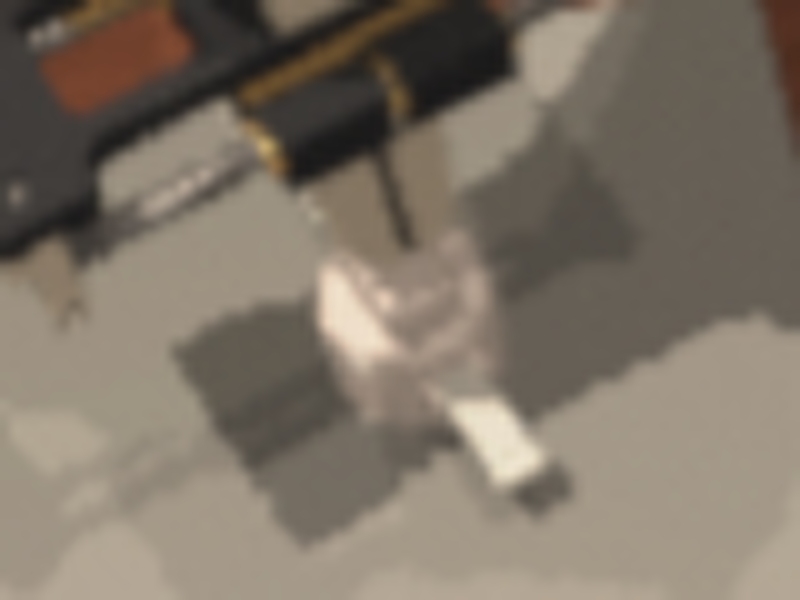

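carry_out --rows '[{"jaw": -1, "delta_pos": [0, 0, -0.03], "twist": 0}, {"jaw": -1, "delta_pos": [0, 0, -0.03], "twist": 0}, {"jaw": 0, "delta_pos": [-0.04, 0, -0.03], "twist": 0}, {"jaw": 0, "delta_pos": [-0.06, 0, -0.02], "twist": 0}, {"jaw": 0, "delta_pos": [-0.03, 0, 0], "twist": 0}]'

```text
time_s: 4.6
position: [349.3, -297.5, 150.1]
eef_rot: [0.001, 0.992, 0.126, 0.0]
wrist_force: [-0.7, -0.1, 0.4]
gripper_width: 0.28
grip_force: 0.0
```

```bash
python3 - <<'E'
from h import *
plan([478,-262,150],np.radians(104.5))
a=eyes.get_image("scene")[210:264,195:267];b=eyes.get_image("top")[206:260,350:422]
cv2.imwrite("pics/d.png",np.hstack([cv2.resize(x,(400,300),interpolation=cv2.INTER_CUBIC) for x in(a,b)]))
E
```

```text
pos [ 349.2528 -297.4743  150.1403] z axis [ 0.0011 -0.0023 -1.    ] yaw_y -1.3171176040778576 twist 0.0006059811778609259 q7 -0.6649477635853086 F [-0.6857 -0.1437  0.4014] w 0.2803048993681163 t 4.6
delta before twist [ 0.1335 -0.002   0.0002] after twist [ 0.1335 -0.0021  0.0002]
```

View pics/d.png

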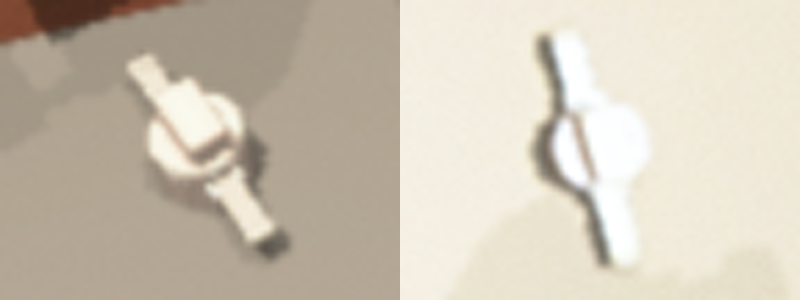

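The view shows the cap unmoved and upright, with the block at crop (195,120). So the fingers closed above the block, and in the pictures the tips appeared about 15 mm higher than reported. I'll go lower with a gentle grip, so that contact width shows whether I'm on the block (0.22) or the shell (0.45).

carry_out --rows '[{"jaw": 0, "delta_pos": [0.055, -0.001, 0.0], "twist": 0}, {"jaw": 0, "delta_pos": [0.055, -0.001, 0.02], "twist": 0}, {"jaw": 0, "delta_pos": [0.0235, 0, 0.045], "twist": 0}, {"jaw": 0, "delta_pos": [0, 0, 0.03], "twist": 0}, {"jaw": 0, "delta_pos": [0, 0, 0.015], "twist": 0}, {"jaw": 0, "delta_pos": [0, 0, 0.007], "twist": 0}, {"jaw": 0, "delta_pos": [0, 0, 0], "twist": 0}]' --grip_force 6

```text
time_s: 5.58
position: [480.6, -260.4, 32.0]
eef_rot: [0.0, 0.992, 0.128, 0.0]
wrist_force: [-0.4, -0.2, -0.1]
gripper_width: 0.499
grip_force: 0.0
```

carry_out --rows '[{"jaw": -0.3, "delta_pos": [0, 0, 0], "twist": 0}, {"jaw": -0.5, "delta_pos": [0, 0, 0], "twist": 0}, {"jaw": -0.7, "delta_pos": [0, 0, 0], "twist": 0}, {"jaw": -0.7, "delta_pos": [0, 0, 0], "twist": 0}]' --grip_force 6

```text
time_s: 6.08
position: [481.0, -261.1, 32.3]
eef_rot: [0.001, 0.992, 0.128, 0.001]
wrist_force: [0.9, -0.8, 2.0]
gripper_width: 0.213
grip_force: 6.0
```

The fingers are on the block (0.213 ≈ 20 mm), but they read lower than they are. I'll open slightly and feel down for the shell top to learn the height bias and get a full-depth grip.

carry_out --rows '[{"jaw": -0.4, "delta_pos": [0, 0, 0], "twist": 0}, {"jaw": -0.4, "delta_pos": [0, 0, 0.002], "twist": 0}, {"jaw": -0.4, "delta_pos": [0, 0, 0.002], "twist": 0}, {"jaw": -0.4, "delta_pos": [0, 0, 0.001], "twist": 0}, {"jaw": -0.4, "delta_pos": [0, 0, 0.001], "twist": 0}]'

```text
time_s: 6.7
position: [480.3, -260.3, 25.6]
eef_rot: [0.0, 0.992, 0.128, 0.0]
wrist_force: [0.2, -1.4, 1.3]
gripper_width: 0.303
grip_force: 0.8
```

carry_out --rows '[{"jaw": -0.4, "delta_pos": [0, 0, 0.001], "twist": 0}, {"jaw": -0.4, "delta_pos": [0, 0, 0.001], "twist": 0}]'

```text
time_s: 6.95
position: [480.3, -260.3, 23.6]
eef_rot: [0.0, 0.992, 0.128, 0.0]
wrist_force: [1.2, -1.3, 0.9]
gripper_width: 0.302
grip_force: 0.8
```

carry_out --rows '[{"jaw": -0.4, "delta_pos": [0, 0, 0.001], "twist": 0}, {"jaw": -0.4, "delta_pos": [0, 0, 0.001], "twist": 0}]'

```text
time_s: 7.2
position: [480.4, -260.3, 21.6]
eef_rot: [0.0, 0.992, 0.128, 0.0]
wrist_force: [0.8, -1.7, 1.4]
gripper_width: 0.295
grip_force: 0.9
```

```bash
python3 - <<'E'
from h import *
plan([478,-262,150],np.radians(104.5))
for z in (21,36,60,105,150): print(z,"scene",proj("scene",[480.4,-260.3,z]),"top",proj("top",[480.4,-260.3,z]))
A=eyes.get_image("scene");B=eyes.get_image("top")
cv2.imwrite("pics/e.png",np.hstack([cv2.resize(x,(400,600),interpolation=cv2.INTER_CUBIC) for x in(A[200:260,212:252],B[195:275,360:413])]))
E
```

```text
pos [ 480.3842 -260.2682   21.6428] z axis [ 0.0003 -0.0002 -1.    ] yaw_y -1.3140296884855265 twist 0.003693896770192495 q7 -0.8709012180372431 F [ 0.8382 -1.7107  1.399 ] w 0.29514928792273654 t 7.2
delta before twist [-0.0027  0.0011 -0.1284] after twist [-0.0027  0.0011 -0.1284]
21 scene (np.float64(232.2284947099305), np.float64(236.88356603045497)) top (np.float64(383.17171365247845), np.float64(231.43092121307882))
36 scene (np.float64(231.3202685477905), np.float64(233.8126493259357)) top (np.float64(384.4955785996597), np.float64(231.18956152053153))
60 scene (np.float64(229.8258806916739), np.float64(228.7626567065733)) top (np.float64(386.7008175416659), np.float64(230.78754398137824))
105 scene (np.float64(226.87833723467827), np.float64(218.812443787767)) top (np.float64(391.1512849368979), np.float64(229.97633046379147))
150 scene (np.float64(223.7237086399925), np.float64(208.17844905969287)) top (np.float64(396.06815383545853), np.float64(229.0802767067803))
```

View pics/e.png

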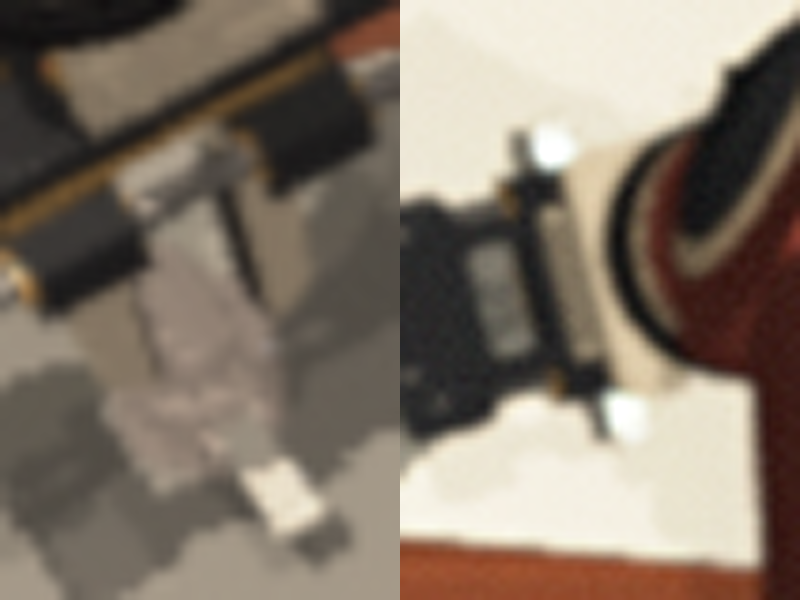

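The view shows the fingers astride the block with their tips at about the shell top, while the TCP reads z≈21.6. So readings are about 15 mm low. I'll pinch here and lift.

carry_out --rows '[{"jaw": -0.7, "delta_pos": [0, 0, 0], "twist": 0}, {"jaw": -0.8, "delta_pos": [0, 0, 0], "twist": 0}, {"jaw": -0.8, "delta_pos": [0, 0, 0], "twist": 0}, {"jaw": -0.8, "delta_pos": [0, 0, -0.01], "twist": 0}, {"jaw": -0.8, "delta_pos": [0, 0, -0.03], "twist": 0}, {"jaw": -0.8, "delta_pos": [0, 0, -0.05], "twist": 0}, {"jaw": -0.8, "delta_pos": [0, 0, -0.06], "twist": 0}, {"jaw": -0.8, "delta_pos": [0, 0, -0.06], "twist": 0}]' --grip_force 45

```text
time_s: 8.3
position: [478.9, -258.7, 233.1]
eef_rot: [-0.001, 0.992, 0.129, -0.001]
wrist_force: [1.0, 0.1, -1.9]
gripper_width: 0.212
grip_force: 44.3
```

```bash
python3 - <<'E'
from h import *
s=telemetry.read_state();print(s["gripper_width"],s["grip_force"],s["wrist_force"])
P=s["position"]
for c in("scene","top"):
    eyes.get_image(c)
    for n in("cap","cap_block"):
        q=proj(c,P)
        print(c,n,[(round(d["p"],2),np.round(d["location"],1)) for d in eyes.spot_point(c,n)],np.round(q,1))
plan([489,144,230],np.radians(90))
plan([489,144,230],np.radians(104.5))
E
```

```text
0.2118253345831108 44.27105348557234 [ 1.03209903  0.10577622 -1.89240444]
scene cap [(0.91, array([188.5, 183.6])), (0.89, array([294.8, 210.1])), (0.8, array([150.9, 250. ])), (0.73, array([227.1, 178.1])), (0.7, array([219.5, 187.2]))] [217.9 185.7]
scene cap_block [(0.95, array([216.6, 176. ])), (0.93, array([145.1, 240.3])), (0.71, array([190.2, 171.8])), (0.58, array([298. , 198.1])), (0.56, array([226.1, 169.7]))] [217.9 185.7]
top cap [(0.89, array([410.8, 309.8])), (0.76, array([315. , 234.1])), (0.72, array([406., 230.])), (0.56, array([368.3, 298. ])), (0.46, array([408.7, 223.8]))] [405.9 227.8]
top cap_block [(0.86, array([377.1, 300.5])), (0.78, array([319. , 237.6])), (0.74, array([418.5, 310.2])), (0.62, array([408.7, 223.8]))] [405.9 227.8]
pos [ 478.4688 -258.8103  229.689 ] z axis [-0.0047  0.0028 -1.    ] yaw_y -1.3134478880576284 twist 0.2573484387372682 q7 -0.8624267553976545 F [ 0.1378 -0.6242 -2.5123] w 0.2127966332278926 t 8.6
delta before twist [ 0.1127 -0.3869  0.0008] after twist [ 0.0105 -0.4028  0.0008]
pos [ 478.4688 -258.8103  229.689 ] z axis [-0.0047  0.0028 -1.    ] yaw_y -1.3134478880576284 twist 0.004275697198090178 q7 -0.8624267553976545 F [ 0.1378 -0.6242 -2.5123] w 0.2127966332278926 t 8.6
delta before twist [ 0.1127 -0.3869  0.0008] after twist [ 0.1111 -0.3873  0.0008]
```

```bash
python3 -c "
from h import *
print(tri((216.6,176),(408.7,223.8)),telemetry.read_state()['position'])"
```

```text
(array([ 484.35257894, -254.42406589,  271.54454457]), np.float64(2.512269340048385)) [ 478.468784   -258.81029785  229.68902152]
```

carry_out --rows '[{"jaw": -0.8, "delta_pos": [0.014, -0.048, 0], "twist": 0}, {"jaw": -0.8, "delta_pos": [0.014, -0.048, 0], "twist": 0}, {"jaw": -0.8, "delta_pos": [0.014, -0.048, 0], "twist": 0}, {"jaw": -0.8, "delta_pos": [0.014, -0.048, 0], "twist": 0}, {"jaw": -0.8, "delta_pos": [0.014, -0.048, 0], "twist": 0}, {"jaw": -0.8, "delta_pos": [0.014, -0.048, 0], "twist": 0}, {"jaw": -0.8, "delta_pos": [0.014, -0.048, 0], "twist": 0}, {"jaw": -0.8, "delta_pos": [0.014, -0.048, 0], "twist": 0}]'

```text
time_s: 9.6
position: [489.2, 140.8, 229.3]
eef_rot: [0.0, 0.992, 0.128, -0.003]
wrist_force: [0.7, -0.0, -2.5]
gripper_width: 0.213
grip_force: 44.3
```

```bash
python3 - <<'E'
from h import *
for c in("scene","top"):
    eyes.get_image(c)
    for n in("cap","cap_block","pivot_a"):
        print(c,n,[(round(d["p"],2),np.round(d["location"],1)) for d in eyes.spot_point(c,n) if (c=="scene" and d["location"][0]>320) or (c=="top" and d["location"][0]<290)])
plan([489,144,215],np.radians(104.5))
P=telemetry.read_state()["position"]
for c in("scene","top"): print(proj(c,P+[0,0,32.4]),proj(c,P+[0,0,-17.6]))
A=eyes.get_image("scene");B=eyes.get_image("top")
cv2.imwrite("pics/f.png",np.hstack([cv2.resize(x,(400,300),interpolation=cv2.INTER_CUBIC) for x in(A[115:205,330:450],B[180:270,160:280])]))
E
```

```text
scene cap [(0.59, array([392.1, 144.5]))]
scene cap_block [(0.9, array([394.8, 130.1]))]
scene pivot_a [(0.96, array([396.7, 149.3])), (0.56, array([381.1, 139.1])), (0.28, array([390.6, 155.5]))]
top cap [(0.7, array([215.9, 222.6])), (0.52, array([217. , 226.4]))]
top cap_block [(0.64, array([205.9, 215.2]))]
top pivot_a [(0.55, array([215. , 226.6]))]
pos [490.7639 137.8102 230.8731] z axis [-0.0018 -0.0013 -1.    ] yaw_y -1.3168687464338726 twist 0.0008548388218461156 q7 -1.6910332986197023 F [-0.2463  0.3697 -1.438 ] w 0.21227789430814115 t 10.0
delta before twist [-0.0001 -0.0064  0.0159] after twist [-0.0001 -0.0064  0.0159]
(np.float64(391.84603513681645), np.float64(133.25881437524302)) (np.float64(389.06402881285476), np.float64(148.11388801666726))
(np.float64(207.93040415113643), np.float64(215.77165778814773)) (np.float64(213.6157051379265), np.float64(217.76513598166852))
```

View pics/f.png

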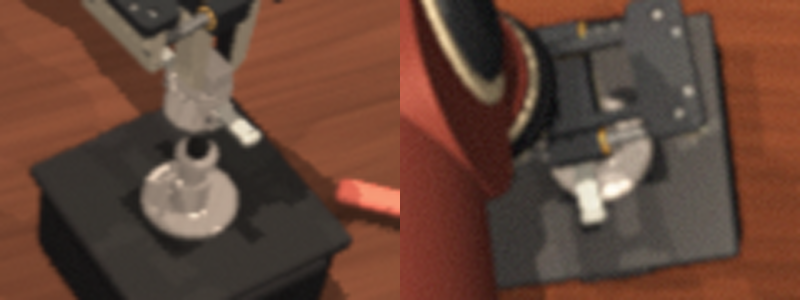

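The view shows the cap hanging at scene crop (198,100) above the lip at (197,155), arms still level. I'll move over the neck and come down close to lip level.

```bash
python3 -c "
from h import *
plan([490.5,146,190],np.radians(104.5))"
```

```text
pos [491.0328 138.3109 231.3983] z axis [-0.0006 -0.0006 -1.    ] yaw_y -1.3164196221641067 twist 0.0013039630916118483 q7 -1.6911283094358565 F [ 0.5469 -0.2636 -1.6594] w 0.21344067703316086 t 10.1
delta before twist [ 0.0014 -0.0076  0.0414] after twist [ 0.0014 -0.0076  0.0414]
```

carry_out --rows '[{"jaw": -0.8, "delta_pos": [0.0014, -0.0076, 0.01], "twist": 0}, {"jaw": -0.8, "delta_pos": [0, 0, 0.015], "twist": 0}, {"jaw": -0.8, "delta_pos": [0, 0, 0.008], "twist": 0}, {"jaw": -0.8, "delta_pos": [0, 0, 0.006], "twist": 0}, {"jaw": -0.8, "delta_pos": [0, 0, 0.001], "twist": 0}, {"jaw": -0.8, "delta_pos": [0, 0, 0], "twist": 0}, {"jaw": -0.8, "delta_pos": [0, 0, 0], "twist": 0}]'

```text
time_s: 10.98
position: [490.8, 147.5, 192.1]
eef_rot: [-0.0, 0.992, 0.128, 0.0]
wrist_force: [0.4, -0.1, -1.6]
gripper_width: 0.212
grip_force: 44.3
```

```bash
python3 -c "
from h import *
plan([490.5,146,190],np.radians(104.5))"
```

```text
pos [490.7769 147.523  192.0723] z axis [ 0.0009  0.0004 -1.    ] yaw_y -1.3141215902962555 twist 0.0036019949594630063 q7 -1.7158409407884332 F [ 0.4268 -0.1062 -1.6091] w 0.21150783783707117 t 10.975
delta before twist [-0.0007  0.0014  0.0021] after twist [-0.0007  0.0014  0.0021]
```

carry_out --rows '[{"jaw": -0.8, "delta_pos": [0, 0.0014, 0.002], "twist": 0}, {"jaw": -0.8, "delta_pos": [0, 0, 0.002], "twist": 0}, {"jaw": -0.8, "delta_pos": [0, 0, 0.001], "twist": 0}, {"jaw": -0.8, "delta_pos": [0, 0, 0.001], "twist": 0}]'

```text
time_s: 11.48
position: [490.8, 146.1, 185.6]
eef_rot: [-0.0, 0.992, 0.128, -0.0]
wrist_force: [0.9, -0.7, -1.7]
gripper_width: 0.206
grip_force: 44.3
```

carry_out --rows '[{"jaw": -0.8, "delta_pos": [0, 0, 0.001], "twist": 0}, {"jaw": -0.8, "delta_pos": [0, 0, 0.001], "twist": 0}]'

```text
time_s: 11.72
position: [490.8, 146.1, 183.6]
eef_rot: [-0.0, 0.992, 0.128, 0.0]
wrist_force: [-0.3, -0.1, -2.0]
gripper_width: 0.211
grip_force: 44.3
```

carry_out --rows '[{"jaw": -0.8, "delta_pos": [0, 0, 0.001], "twist": 0}, {"jaw": -0.8, "delta_pos": [0, 0, 0.001], "twist": 0}]'

```text
time_s: 11.98
position: [490.8, 146.1, 181.6]
eef_rot: [-0.0, 0.992, 0.128, -0.0]
wrist_force: [0.2, 0.2, -1.7]
gripper_width: 0.21
grip_force: 44.3
```

carry_out --rows '[{"jaw": -0.8, "delta_pos": [0, 0, 0.001], "twist": 0}, {"jaw": -0.8, "delta_pos": [0, 0, 0.0005], "twist": 0}]'

```text
time_s: 12.22
position: [490.8, 146.1, 180.1]
eef_rot: [-0.0, 0.992, 0.128, -0.0]
wrist_force: [-1.4, 0.2, -1.4]
gripper_width: 0.212
grip_force: 44.3
```

carry_out --rows '[{"jaw": -0.8, "delta_pos": [0, 0, 0.001], "twist": 0}, {"jaw": -0.8, "delta_pos": [0, 0, 0.0005], "twist": 0}]'

```text
time_s: 12.48
position: [490.8, 146.1, 178.6]
eef_rot: [-0.0, 0.992, 0.128, -0.0]
wrist_force: [-0.5, 0.3, -1.7]
gripper_width: 0.212
grip_force: 44.3
```

carry_out --rows '[{"jaw": -0.8, "delta_pos": [0, 0, 0.001], "twist": 0}, {"jaw": -0.8, "delta_pos": [0, 0, 0.0005], "twist": 0}]'

```text
time_s: 12.72
position: [490.8, 146.1, 177.1]
eef_rot: [-0.0, 0.992, 0.128, -0.0]
wrist_force: [0.1, -0.2, -1.7]
gripper_width: 0.213
grip_force: 44.3
```

carry_out --rows '[{"jaw": -0.8, "delta_pos": [0, 0, 0.001], "twist": 0}, {"jaw": -0.8, "delta_pos": [0, 0, 0.001], "twist": 0}, {"jaw": -0.8, "delta_pos": [0, 0, 0], "twist": 0}]'

```text
time_s: 13.1
position: [490.7, 146.0, 175.0]
eef_rot: [-0.0, 0.992, 0.128, -0.0]
wrist_force: [-0.2, 0.3, -2.1]
gripper_width: 0.209
grip_force: 44.3
```

carry_out --rows '[{"jaw": -0.8, "delta_pos": [0, 0, 0.001], "twist": 0}, {"jaw": -0.8, "delta_pos": [0, 0, 0.001], "twist": 0}]'

```text
time_s: 13.35
position: [490.8, 146.1, 173.1]
eef_rot: [-0.0, 0.992, 0.128, 0.0]
wrist_force: [0.2, -0.1, -1.9]
gripper_width: 0.215
grip_force: 44.3
```

carry_out --rows '[{"jaw": -0.8, "delta_pos": [0, 0, 0.001], "twist": 0}, {"jaw": -0.8, "delta_pos": [0, 0, 0.001], "twist": 0}]'

```text
time_s: 13.6
position: [490.8, 146.1, 171.1]
eef_rot: [-0.0, 0.992, 0.128, -0.0]
wrist_force: [0.0, 0.8, -2.0]
gripper_width: 0.213
grip_force: 44.3
```

carry_out --rows '[{"jaw": -0.8, "delta_pos": [0, 0, 0.001], "twist": 0}, {"jaw": -0.8, "delta_pos": [0, 0, 0.001], "twist": 0}]'

```text
time_s: 13.85
position: [490.8, 146.1, 169.1]
eef_rot: [-0.0, 0.992, 0.128, 0.0]
wrist_force: [-0.1, 0.7, -1.2]
gripper_width: 0.211
grip_force: 44.3
```

carry_out --rows '[{"jaw": -0.8, "delta_pos": [0, 0, 0.001], "twist": 0}, {"jaw": -0.8, "delta_pos": [0, 0, 0.001], "twist": 0}]'

```text
time_s: 14.1
position: [490.8, 146.1, 167.1]
eef_rot: [-0.0, 0.992, 0.128, 0.0]
wrist_force: [-0.1, 0.8, -1.1]
gripper_width: 0.215
grip_force: 44.3
```

carry_out --rows '[{"jaw": -0.8, "delta_pos": [0, 0, 0.001], "twist": 0}, {"jaw": -0.8, "delta_pos": [0, 0, 0.001], "twist": 0}]'

```text
time_s: 14.35
position: [490.8, 146.1, 165.1]
eef_rot: [-0.0, 0.992, 0.128, -0.0]
wrist_force: [0.1, 0.4, -1.9]
gripper_width: 0.212
grip_force: 44.3
```

carry_out --rows '[{"jaw": -0.8, "delta_pos": [0, 0, 0.001], "twist": 0}, {"jaw": -0.8, "delta_pos": [0, 0, 0.001], "twist": 0}]'

```text
time_s: 14.6
position: [490.8, 146.1, 163.1]
eef_rot: [-0.0, 0.992, 0.128, -0.0]
wrist_force: [0.7, 0.4, -2.7]
gripper_width: 0.215
grip_force: 44.3
```

carry_out --rows '[{"jaw": -0.8, "delta_pos": [0, 0, 0.001], "twist": 0}, {"jaw": -0.8, "delta_pos": [0, 0, 0], "twist": 0}]'

```text
time_s: 14.85
position: [490.8, 146.1, 162.1]
eef_rot: [-0.0, 0.992, 0.128, -0.0]
wrist_force: [0.1, -0.2, -2.4]
gripper_width: 0.212
grip_force: 44.3
```

```bash
python3 - <<'E'
from h import *
for c in("scene","top"):
    eyes.get_image(c)
    for n in("cap","cap_block","pivot_a"):
        print(c,n,[(round(d["p"],2),np.round(d["location"],1)) for d in eyes.spot_point(c,n) if (c=="scene" and d["location"][0]>320) or (c=="top" and d["location"][0]<290)])
    for z in (144,165,194,215): print(c,z,proj(c,[489,144,z]))
A=eyes.get_image("scene");B=eyes.get_image("top")
cv2.imwrite("pics/g.png",np.hstack([cv2.resize(x,(400,600),interpolation=cv2.INTER_CUBIC) for x in(A[130:205,365:415],B[195:255,190:230])]))
E
```

```text
scene cap [(0.7, array([385.5, 164.2]))]
scene cap_block [(0.88, array([392.8, 150. ]))]
scene pivot_a [(0.72, array([393.6, 167. ])), (0.61, array([382.3, 161.5]))]
scene 144 (np.float64(387.57948754321575), np.float64(165.7130972493474))
scene 165 (np.float64(388.6357571795475), np.float64(160.20470463517427))
scene 194 (np.float64(390.1502145736588), np.float64(152.31376562293607))
scene 215 (np.float64(391.2895862045996), np.float64(146.38249636317377))
top cap [(0.49, array([219.5, 222.8]))]
top cap_block [(0.66, array([211., 218.]))]
top pivot_a [(0.68, array([220. , 227.7]))]
top 144 (np.float64(217.58731642810335), np.float64(220.85174834904853))
top 165 (np.float64(215.58006418310538), np.float64(220.1904886790651))
top 194 (np.float64(212.6357378965986), np.float64(219.22059096307797))
top 215 (np.float64(210.36746361275434), np.float64(218.4734476537126))
```

View pics/g.png

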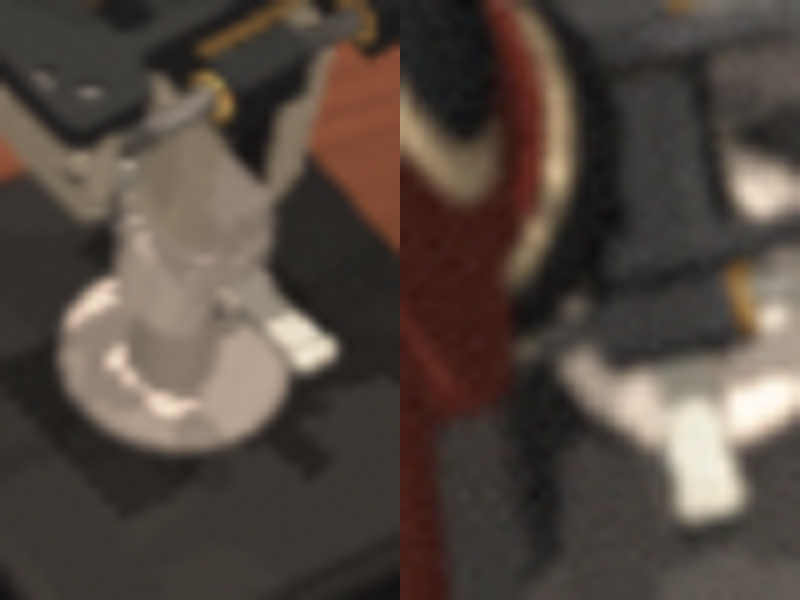

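The view shows the shell at scene crop (170,280) sleeved over the neck, with the tube visible below its rim. I'll go down until the gasket is felt.

carry_out --rows '[{"jaw": -0.8, "delta_pos": [0, 0, 0.0005], "twist": 0}, {"jaw": -0.8, "delta_pos": [0, 0, 0.0005], "twist": 0}]'

```text
time_s: 15.6
position: [490.8, 146.1, 161.1]
eef_rot: [-0.0, 0.992, 0.128, -0.0]
wrist_force: [-0.3, -0.3, -1.3]
gripper_width: 0.215
grip_force: 44.3
```

carry_out --rows '[{"jaw": -0.8, "delta_pos": [0, 0, 0.0005], "twist": 0}, {"jaw": -0.8, "delta_pos": [0, 0, 0.0005], "twist": 0}]'

```text
time_s: 15.85
position: [490.9, 146.1, 160.5]
eef_rot: [-0.0, 0.992, 0.128, 0.0]
wrist_force: [-0.7, -0.8, 1.4]
gripper_width: 0.212
grip_force: 44.3
```

carry_out --rows '[{"jaw": -0.8, "delta_pos": [0, 0, 0.0005], "twist": 0}, {"jaw": -0.8, "delta_pos": [0, 0, 0.0005], "twist": 0}]'

```text
time_s: 16.1
position: [491.0, 146.1, 159.5]
eef_rot: [-0.0, 0.992, 0.128, 0.0]
wrist_force: [-0.1, -1.1, 3.2]
gripper_width: 0.21
grip_force: 44.3
```

Gasket felt at reading ≈161, so cap origin = reading − 17, and there's no side load. I'll release, rise, turn a quarter and find the block's centre along x by a feather-light pinch.

carry_out --rows '[{"jaw": -0.8, "delta_pos": [0, 0, -0.001], "twist": 0}, {"jaw": -0.5, "delta_pos": [0, 0, 0], "twist": 0}, {"jaw": -0.2, "delta_pos": [0, 0, 0], "twist": 0}, {"jaw": -0.1, "delta_pos": [0, 0, 0], "twist": 0}, {"jaw": 0, "delta_pos": [0, 0, -0.01], "twist": 0}, {"jaw": 0.2, "delta_pos": [0, 0, -0.03], "twist": 0}, {"jaw": 0.2, "delta_pos": [0, 0, -0.01], "twist": -0.1745}, {"jaw": 0.2, "delta_pos": [0, 0, 0], "twist": -0.1745}]' --grip_force 4

```text
time_s: 17.1
position: [491.8, 146.5, 212.1]
eef_rot: [0.0, 0.954, 0.301, 0.002]
wrist_force: [-0.3, 1.2, -0.3]
gripper_width: 0.598
grip_force: 0.0
```

carry_out --rows '[{"jaw": 0, "delta_pos": [0, 0, 0], "twist": -0.1745}, {"jaw": 0, "delta_pos": [0, 0, 0], "twist": -0.1745}, {"jaw": 0, "delta_pos": [0, 0, 0], "twist": -0.1745}, {"jaw": 0, "delta_pos": [0, 0, 0], "twist": -0.1745}, {"jaw": 0, "delta_pos": [0, 0, 0], "twist": -0.1745}, {"jaw": 0, "delta_pos": [0, 0, 0], "twist": -0.1745}, {"jaw": 0, "delta_pos": [0, 0, 0], "twist": -0.1745}, {"jaw": 0, "delta_pos": [0, 0, 0], "twist": 0}]'

```text
time_s: 18.1
position: [491.1, 145.9, 210.7]
eef_rot: [0.0, 0.612, 0.791, 0.0]
wrist_force: [0.6, -0.7, 0.3]
gripper_width: 0.503
grip_force: 0.0
```

```bash
python3 -c "
from h import *
plan([490.8,146.1,172],np.radians(14.7))"
```

```text
pos [491.0907 145.931  210.6746] z axis [ 0.0007  0.0004 -1.    ] yaw_y 0.25410019420384616 twist -0.0024632058393203593 q7 -0.3400836509623327 F [ 0.565  -0.6805  0.316 ] w 0.5027346845479488 t 18.1
delta before twist [ 0.0002 -0.0003  0.0387] after twist [ 0.0002 -0.0003  0.0387]
```

carry_out --rows '[{"jaw": 0.2, "delta_pos": [0, 0, 0.015], "twist": 0}, {"jaw": 0.2, "delta_pos": [0, 0, 0.012], "twist": 0}, {"jaw": 0.2, "delta_pos": [0, 0, 0.003], "twist": 0}, {"jaw": 0.2, "delta_pos": [0, 0, 0.003], "twist": 0}, {"jaw": 0.2, "delta_pos": [0, 0, 0.003], "twist": 0}, {"jaw": 0.2, "delta_pos": [0, 0, 0.002], "twist": 0}, {"jaw": 0, "delta_pos": [0, 0, 0], "twist": 0}]'

```text
time_s: 18.98
position: [490.8, 146.1, 172.1]
eef_rot: [-0.0, 0.611, 0.792, 0.0]
wrist_force: [0.4, -0.3, 0.1]
gripper_width: 0.539
grip_force: 0.0
```

carry_out --rows '[{"jaw": -0.1, "delta_pos": [0, 0, 0], "twist": 0}, {"jaw": -0.15, "delta_pos": [0, 0, 0], "twist": 0}, {"jaw": -0.15, "delta_pos": [0, 0, 0], "twist": 0}]' --grip_force 4

```text
time_s: 19.35
position: [490.8, 146.1, 172.2]
eef_rot: [-0.0, 0.611, 0.792, -0.0]
wrist_force: [0.4, -0.1, 0.4]
gripper_width: 0.429
grip_force: 0.1
```

carry_out --rows '[{"jaw": -0.25, "delta_pos": [0, 0, 0], "twist": 0}, {"jaw": -0.25, "delta_pos": [0, 0, 0], "twist": 0}]'

```text
time_s: 19.6
position: [489.7, 145.8, 172.0]
eef_rot: [-0.001, 0.611, 0.792, -0.001]
wrist_force: [-2.4, -0.9, 1.9]
gripper_width: 0.372
grip_force: 1.5
```

carry_out --rows '[{"jaw": -0.4, "delta_pos": [0, -0.001, 0], "twist": 0}, {"jaw": -0.4, "delta_pos": [0, 0, 0], "twist": 0}, {"jaw": -0.4, "delta_pos": [0, 0, 0], "twist": 0}]'

```text
time_s: 19.98
position: [489.6, 145.8, 172.3]
eef_rot: [-0.0, 0.611, 0.792, -0.0]
wrist_force: [-4.3, -1.8, 4.8]
gripper_width: 0.299
grip_force: 2.1
```

carry_out --rows '[{"jaw": -0.4, "delta_pos": [0, -0.001, 0], "twist": 0}, {"jaw": -0.4, "delta_pos": [0, 0, 0], "twist": 0}]'

```text
time_s: 20.23
position: [488.9, 145.5, 172.1]
eef_rot: [0.0, 0.611, 0.792, 0.0]
wrist_force: [-3.4, -0.4, 2.6]
gripper_width: 0.303
grip_force: 1.7
```

Width 28 mm and an upward force mean the tips are only brushing the block's top edge, so the bias is nearer 20 mm. I'll open, go 7 mm deeper and retry.

carry_out --rows '[{"jaw": 0, "delta_pos": [0, 0, 0], "twist": 0}, {"jaw": 0.1, "delta_pos": [0, 0, 0], "twist": 0}, {"jaw": 0.1, "delta_pos": [0, 0, 0.003], "twist": 0}, {"jaw": 0.1, "delta_pos": [0, 0, 0.002], "twist": 0}, {"jaw": 0.1, "delta_pos": [0, 0, 0.002], "twist": 0}]'

```text
time_s: 20.85
position: [489.0, 145.6, 164.9]
eef_rot: [0.0, 0.611, 0.792, 0.0]
wrist_force: [0.4, 0.5, 0.3]
gripper_width: 0.55
grip_force: 0.0
```

carry_out --rows '[{"jaw": -0.1, "delta_pos": [0, 0, 0], "twist": 0}, {"jaw": -0.2, "delta_pos": [0, 0, 0], "twist": 0}, {"jaw": -0.2, "delta_pos": [0, 0, 0], "twist": 0}]'

```text
time_s: 21.22
position: [489.0, 145.6, 165.2]
eef_rot: [0.0, 0.611, 0.792, 0.0]
wrist_force: [0.7, 0.3, -1.0]
gripper_width: 0.407
grip_force: 0.0
```

carry_out --rows '[{"jaw": -0.3, "delta_pos": [0, 0, 0], "twist": 0}, {"jaw": -0.3, "delta_pos": [0, 0, 0], "twist": 0}]'

```text
time_s: 21.48
position: [488.9, 145.6, 165.2]
eef_rot: [0.0, 0.611, 0.792, 0.0]
wrist_force: [-0.5, -0.5, -0.2]
gripper_width: 0.367
grip_force: 3.9
```

The block is pinched at 34.1 mm with balanced force, so the cap centre is at TCP (489.0,145.6). I'll open astride the arms and press them down.

carry_out --rows '[{"jaw": 0.3, "delta_pos": [0, 0, 0], "twist": 0}, {"jaw": 0.8, "delta_pos": [0, 0, 0], "twist": 0}, {"jaw": 0.8, "delta_pos": [0, 0, 0], "twist": 0}, {"jaw": 0.8, "delta_pos": [0, 0, 0.003], "twist": 0}, {"jaw": 0.8, "delta_pos": [0, 0, 0.003], "twist": 0}, {"jaw": 0.8, "delta_pos": [0, 0, 0.003], "twist": 0}]' --grip_force 30

```text
time_s: 22.22
position: [488.8, 145.5, 155.8]
eef_rot: [-0.0, 0.611, 0.792, -0.0]
wrist_force: [-0.0, 0.6, -0.8]
gripper_width: 0.896
grip_force: 0.0
```

carry_out --rows '[{"jaw": 0.8, "delta_pos": [0, 0, 0.002], "twist": 0}, {"jaw": 0.8, "delta_pos": [0, 0, 0.002], "twist": 0}]'

```text
time_s: 22.48
position: [488.9, 145.6, 152.0]
eef_rot: [-0.0, 0.611, 0.792, 0.0]
wrist_force: [0.3, -0.4, -0.3]
gripper_width: 0.903
grip_force: 0.0
```

carry_out --rows '[{"jaw": 0.8, "delta_pos": [0, 0, 0.002], "twist": 0}, {"jaw": 0.8, "delta_pos": [0, 0, 0.002], "twist": 0}]'

```text
time_s: 22.72
position: [488.9, 145.6, 148.0]
eef_rot: [-0.0, 0.611, 0.792, 0.0]
wrist_force: [-0.1, -1.9, 0.6]
gripper_width: 0.901
grip_force: 0.0
```

carry_out --rows '[{"jaw": 0.8, "delta_pos": [0, 0, 0.002], "twist": 0}, {"jaw": 0.8, "delta_pos": [0, 0, 0.002], "twist": 0}]'

```text
time_s: 22.98
position: [488.9, 145.6, 144.1]
eef_rot: [-0.0, 0.611, 0.792, -0.0]
wrist_force: [-0.2, -0.8, 1.9]
gripper_width: 0.9
grip_force: 1.1
```

carry_out --rows '[{"jaw": 0.8, "delta_pos": [0, 0, 0.002], "twist": 0}, {"jaw": 0.8, "delta_pos": [0, 0, 0.002], "twist": 0}]'

```text
time_s: 23.22
position: [489.2, 145.6, 140.7]
eef_rot: [0.0, 0.611, 0.792, 0.0]
wrist_force: [-1.8, -1.4, 6.1]
gripper_width: 0.903
grip_force: 3.3
```

carry_out --rows '[{"jaw": 0.8, "delta_pos": [0, 0, 0.002], "twist": 0}, {"jaw": 0.8, "delta_pos": [0, 0, 0.002], "twist": 0}]'

```text
time_s: 23.48
position: [489.7, 145.8, 137.3]
eef_rot: [0.001, 0.611, 0.792, 0.001]
wrist_force: [-1.4, -0.8, 9.7]
gripper_width: 0.902
grip_force: 4.9
```

carry_out --rows '[{"jaw": 0.8, "delta_pos": [0, 0, 0.002], "twist": 0}, {"jaw": 0.8, "delta_pos": [0, 0, 0.002], "twist": 0}]'

```text
time_s: 23.72
position: [489.9, 145.9, 133.6]
eef_rot: [0.001, 0.611, 0.792, 0.001]
wrist_force: [-1.6, -0.7, 9.3]
gripper_width: 0.909
grip_force: 6.2
```

carry_out --rows '[{"jaw": 0.8, "delta_pos": [0, 0, 0.002], "twist": 0}, {"jaw": 0.8, "delta_pos": [0, 0, 0.002], "twist": 0}]'

```text
time_s: 23.98
position: [489.8, 145.9, 129.2]
eef_rot: [0.001, 0.611, 0.792, 0.001]
wrist_force: [-0.4, -1.7, 6.6]
gripper_width: 0.902
grip_force: 3.8
```

carry_out --rows '[{"jaw": 0.8, "delta_pos": [0, 0, 0.002], "twist": 0}, {"jaw": 0.8, "delta_pos": [0, 0, 0.002], "twist": 0}]'

```text
time_s: 24.22
position: [490.3, 146.1, 125.3]
eef_rot: [0.001, 0.611, 0.792, 0.001]
wrist_force: [-0.8, -0.2, 7.7]
gripper_width: 0.901
grip_force: 2.7
```

carry_out --rows '[{"jaw": 0.8, "delta_pos": [0, 0, 0.002], "twist": 0}, {"jaw": 0.8, "delta_pos": [0, 0, 0.002], "twist": 0}]'

```text
time_s: 24.48
position: [490.2, 146.2, 121.2]
eef_rot: [0.001, 0.611, 0.792, 0.001]
wrist_force: [-0.6, -0.1, 7.3]
gripper_width: 0.897
grip_force: 2.6
```

carry_out --rows '[{"jaw": 0.8, "delta_pos": [0, 0, 0.002], "twist": 0}, {"jaw": 0.8, "delta_pos": [0, 0, 0.001], "twist": 0}]'

```text
time_s: 24.72
position: [489.9, 146.2, 118.0]
eef_rot: [0.001, 0.611, 0.792, 0.001]
wrist_force: [-0.4, 0.4, 5.7]
gripper_width: 0.899
grip_force: 2.3
```

carry_out --rows '[{"jaw": 0.8, "delta_pos": [0, 0, 0.002], "twist": 0}, {"jaw": 0.8, "delta_pos": [0, 0, 0.001], "twist": 0}]'

```text
time_s: 24.98
position: [489.9, 146.2, 114.9]
eef_rot: [0.001, 0.611, 0.792, 0.001]
wrist_force: [-0.7, 0.7, 5.8]
gripper_width: 0.899
grip_force: 2.1
```

carry_out --rows '[{"jaw": 0.8, "delta_pos": [0, 0, 0.002], "twist": 0}, {"jaw": 0.8, "delta_pos": [0, 0, 0.001], "twist": 0}]'

```text
time_s: 25.22
position: [489.3, 146.0, 111.6]
eef_rot: [0.0, 0.611, 0.792, 0.001]
wrist_force: [-0.7, -0.8, 5.6]
gripper_width: 0.9
grip_force: 2.4
```

carry_out --rows '[{"jaw": 0.8, "delta_pos": [0, 0, 0.002], "twist": 0}, {"jaw": 0.8, "delta_pos": [0, 0, 0.001], "twist": 0}]'

```text
time_s: 25.48
position: [489.1, 146.0, 108.9]
eef_rot: [0.0, 0.611, 0.792, 0.0]
wrist_force: [-1.1, -0.7, 8.7]
gripper_width: 0.903
grip_force: 4.0
```

carry_out --rows '[{"jaw": 0.8, "delta_pos": [0, 0, 0.001], "twist": 0}, {"jaw": 0.8, "delta_pos": [0, 0, 0.001], "twist": 0}]'

```text
time_s: 25.72
position: [490.5, 146.4, 107.5]
eef_rot: [0.001, 0.611, 0.792, 0.002]
wrist_force: [1.3, 0.4, 8.0]
gripper_width: 0.9
grip_force: 3.5
```

carry_out --rows '[{"jaw": 0.8, "delta_pos": [0, 0, 0.002], "twist": 0}, {"jaw": 0.8, "delta_pos": [0, 0, 0.001], "twist": 0}]'

```text
time_s: 25.98
position: [490.7, 146.3, 103.8]
eef_rot: [0.001, 0.611, 0.792, 0.002]
wrist_force: [2.2, -0.4, 0.8]
gripper_width: 0.903
grip_force: 1.2
```

carry_out --rows '[{"jaw": 0.74, "delta_pos": [0, 0, 0.001], "twist": 0}, {"jaw": 0.7, "delta_pos": [0, 0, 0.001], "twist": 0}]'

```text
time_s: 26.22
position: [488.7, 145.7, 100.9]
eef_rot: [-0.0, 0.611, 0.792, -0.0]
wrist_force: [0.3, 1.0, 1.5]
gripper_width: 0.855
grip_force: 1.3
```

carry_out --rows '[{"jaw": 0.65, "delta_pos": [0, 0, 0.001], "twist": 0}, {"jaw": 0.6, "delta_pos": [0, 0, 0.001], "twist": 0}]'

```text
time_s: 26.48
position: [488.1, 145.5, 98.9]
eef_rot: [-0.0, 0.611, 0.792, -0.001]
wrist_force: [-0.5, 0.0, 2.8]
gripper_width: 0.81
grip_force: 1.8
```

The ends have slipped between the fingers, since the vertical force dropped. I'll squeeze them home while following down a little.

carry_out --rows '[{"jaw": 0.55, "delta_pos": [0, 0, 0.0005], "twist": 0}, {"jaw": 0.5, "delta_pos": [0, 0, 0.0005], "twist": 0}]' --grip_force 35

```text
time_s: 26.72
position: [488.1, 145.3, 97.7]
eef_rot: [-0.001, 0.611, 0.792, -0.001]
wrist_force: [-1.1, 0.4, -0.5]
gripper_width: 0.754
grip_force: 2.9
```

carry_out --rows '[{"jaw": 0.45, "delta_pos": [0, 0, 0.0005], "twist": 0}, {"jaw": 0.4, "delta_pos": [0, 0, 0.0005], "twist": 0}]'

```text
time_s: 26.98
position: [487.9, 145.1, 96.5]
eef_rot: [-0.001, 0.611, 0.792, -0.001]
wrist_force: [-1.8, 0.4, -2.7]
gripper_width: 0.706
grip_force: 3.8
```

carry_out --rows '[{"jaw": 0.37, "delta_pos": [0, 0, 0.0005], "twist": 0}, {"jaw": 0.33, "delta_pos": [0, 0, 0.0005], "twist": 0}, {"jaw": 0.3, "delta_pos": [0, 0, 0], "twist": 0}]'

```text
time_s: 27.35
position: [489.1, 145.3, 95.6]
eef_rot: [0.0, 0.611, 0.792, 0.0]
wrist_force: [1.3, 0.5, -9.5]
gripper_width: 0.659
grip_force: 17.4
```

carry_out --rows '[{"jaw": 0.2, "delta_pos": [0, 0, 0.001], "twist": 0}, {"jaw": 0.2, "delta_pos": [0, 0, 0], "twist": 0}, {"jaw": 0.2, "delta_pos": [0, 0, 0], "twist": 0}, {"jaw": 0.2, "delta_pos": [0, 0, 0], "twist": 0}]' --grip_force 45

```text
time_s: 27.85
position: [489.2, 145.4, 95.3]
eef_rot: [0.0, 0.611, 0.792, 0.0]
wrist_force: [0.8, 0.4, -6.2]
gripper_width: 0.636
grip_force: 45.0
```

carry_out --rows '[{"jaw": 0.3, "delta_pos": [0, 0, 0], "twist": 0}, {"jaw": 0.45, "delta_pos": [0, 0, 0], "twist": 0}, {"jaw": 0.5, "delta_pos": [0, 0, 0], "twist": 0}]' --grip_force 5

```text
time_s: 28.22
position: [489.1, 146.0, 95.7]
eef_rot: [0.0, 0.611, 0.792, 0.0]
wrist_force: [0.7, 0.4, -0.4]
gripper_width: 0.745
grip_force: 0.0
```

carry_out --rows '[{"jaw": 0.4, "delta_pos": [0, 0, 0], "twist": 0}, {"jaw": 0.3, "delta_pos": [0, 0, 0], "twist": 0}, {"jaw": 0.3, "delta_pos": [0, 0, 0], "twist": 0}]'

```text
time_s: 28.6
position: [489.1, 145.8, 95.3]
eef_rot: [0.0, 0.611, 0.792, 0.0]
wrist_force: [0.8, 0.4, 1.4]
gripper_width: 0.671
grip_force: 5.0
```

Re-pinched at 5 N, the width is 62.4–63 mm over both arms, so both are home. I'll open and withdraw.

carry_out --rows '[{"jaw": 0.6, "delta_pos": [0, 0, 0], "twist": 0}, {"jaw": 0.85, "delta_pos": [0, 0, 0], "twist": 0}, {"jaw": 0.85, "delta_pos": [0, 0, -0.01], "twist": 0}, {"jaw": 0.85, "delta_pos": [0, 0, -0.03], "twist": 0}, {"jaw": 0.85, "delta_pos": [0, 0, -0.04], "twist": 0}, {"jaw": 0.85, "delta_pos": [0, 0, -0.05], "twist": 0}, {"jaw": 0.85, "delta_pos": [-0.05, 0, -0.02], "twist": 0}, {"jaw": 0.85, "delta_pos": [-0.05, 0, 0], "twist": 0}]'

```text
time_s: 29.6
position: [515.8, 48.7, 248.2]
eef_rot: [0.002, 0.61, 0.792, 0.002]
wrist_force: [1.3, 0.0, -0.2]
gripper_width: 0.931
grip_force: 0.0
```

```bash
python3 - <<'E'
from h import *
print(telemetry.read_state()["position"],telemetry.read_state()["wrist_force"])
for c in("scene","top"):
    eyes.get_image(c)
    for n in("cap","cap_block","pivot_a"):
        print(c,n,[(round(d["p"],2),np.round(d["location"],1)) for d in eyes.spot_point(c,n) if (c=="scene" and d["location"][0]>320) or (c=="top" and d["location"][0]<290)])
    for d in eyes.trace(c,"cap"):
        b=d["bbox"]
        if (c=="scene" and b[0]>340) or (c=="top" and b[0]<290): print(c,"trace",d["p"],b)
    for n,P in(("org",[489,144,140]),("block",[489,144,190]),("pivA",[489+21.3,144+5.6,153.5]),("pivB",[489-21.3,144-5.6,153.5]),("endA",[489+30,144+8,118]),("endB",[489-30,144-8,118])): print(n,np.round(proj(c,P),1))
E
```

```text
[515.8129781   48.74733438 248.23190369] [ 1.29643085  0.00155324 -0.19033021]
scene cap [(0.93, array([388.2, 168.2]))]
scene cap_block [(0.9, array([391.7, 152.5])), (0.35, array([380.1, 160.5]))]
scene pivot_a [(0.81, array([384.1, 158.5])), (0.8, array([395.3, 172.5]))]
scene trace 0.6 [378.5, 151.2, 398.9, 180.2]
org [387.4 166.7]
block [389.9 153.4]
pivA [393.9 169.1]
pivB [382.3 157.5]
endA [394.4 180.5]
endB [378.5 164.3]
top cap []
top cap_block []
top pivot_a []
org [218. 221.]
block [213.1 219.4]
pivA [214.7 211. ]
pivB [218.7 230.2]
endA [217.2 208.7]
endB [222.7 234.7]
```

```bash
python3 -c "
from h import *
print(robot.close_job())"
```

```text
the job is handed in; nothing more can be done
None
```

The cap is on the filler neck with both cam arms squeezed home and the gripper clear. Lockdown was checked by a 5 N re-pinch (about 62–63 mm over the arms, against 63) and the scene camera's outline. The cat, scoop and dustpan were not touched. The job was handed in at about 30 s, and no verdict was returned.

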